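# Ready the film sealer: switch on and click the time dial to its mark

### The arm

A 6-joint arm with a two-finger parallel gripper is mounted at the origin on the work surface. World frame = base frame: x ahead of the robot, y to its left, z up, the work surface at z = 0. Lengths are in m, angles in rad, forces in N, time in s.
With the tool pointing down it reaches from about 0.35 to 0.975 m from the base axis. Payload 4.9 kg.
Tool frame: the origin (TCP) lies on the centre line of the jaws, within the pads' length; the fingertips stand manip.tcp_to_tips ahead of it and the grasp point (between the pads) is the TCP (manip.tcp_to_tips is the distance from the TCP to the fingertips, in m); y points along the fingers, z is the direction in which the jaws open and shut, and the axes are right-handed (so a half turn about y gives the same grasp; the last joint's range is limited). The gripper opens to 85 mm and grips with 20 to 120 N. Pads are 22 mm wide; open, the fingers measure 114 mm over their backs; the gripper's body (76 mm by 85 mm) begins 54 mm behind the grasp point. The pads swing forward as they close: fully open they stand 13 mm farther back than shut.
Start: joints at [-1.442, 0.053, 1.613, -0, 1.476, -0.119], TCP at [0.153, -0.606, 0.225] pointing down, gripper open.
Joint ranges: [-3.01, 3.01], [-1.01, 2.22], [0.06, 2.58], [-1.02, 4.17], [0.09, 2.62], [-3.14, 3.14]. Speed limits (rad/s): [2.57, 2.57, 3.14, 3.14, 3.14, 3.14].

### API

Orientations are given as a unit quaternion [w, x, y, z].
In Python, from plant import manip gives the robot as it stands.
- The arm moves only by the tool apply_moves, never from a script. Its argument "moves" is a list of rows, each a list of 7 numbers: the gripper's target within -1 to 1 (shut at 1, half-way at 0, fully open at -1), then the shift along the tool's x, y, z in mm, then the turn, a rotation vector about the tool's x, y, z in degrees. A call has 1 to 20 rows; each row shifts and turns the commanded pose from where the row before left it, along the tool's axes as they then stand; what a row does not reach is not made up. A row lasts 1/10 s, in which the tool goes at most 50 mm and 8.59 degrees, less where a joint would pass 70% of its speed; a pose out of reach is approached as far as the arm can. A call with a gripper value outside its range is refused whole. The fingers move at their own pace and stop on an object; the grip force is fixed at half the most. Time passes only in rows, so rows that do not move let the fingers close. It gives the time, the measured TCP pose, the force and the opening at its end, in the units of the state.
- manip.state(): the state, without advancing time (a new reading comes with each control period).
- manip.grab_frame(name): name is "side" or "top"; returns the picture (400x640x3 uint8, blue, green, red); there is no depth.
- manip.calibration(name): a dict with "mtx" (3x3 intrinsics, pixels), "T" (4x4, takes a point from camera to world coordinates). Camera axes: x right, y down, z forward; pixel columns grow to the right and rows downward; lengths in m; the calibration is good to about 2 mm. A picture is of the moment at which its call begins. calibration takes no time and is no camera call.
- manip.job_done(): hands the job in, once; it reports no verdict.
The state is a dict: "time": time; "joint_pos": joint angles; "joint_vel": joint speeds; "joint_efforts": joint torques, N m; "tool_pos": TCP position; "tool_rot": TCP orientation; "contact_force": force on the tool from outside, world axes, zero at the start; "ft_torque": the same for the moment, N m; "gripper_width": opening from 0.0 (shut) to 1.0 (fully open).
Only numpy, scipy, OpenCV 4.12 (cv2) and the standard library are available. Lean on these libraries where they do the work, as an engineer would, in place of code of your own. Each camera call takes 0.05 s, during which the arm holds its last target. There are 200 camera calls.

### The job

Get the blue film sealer ready for work: switch it on by pressing down the raised end of its red rocker, and turn its black time dial clockwise by the friction of a fingertip, not pinching it between the fingers, until it clicks into place with its white line at the green dot. Leave the sealing arm up, do not move the ribbon spool, the jar or the pliers, and finish with the hand clear.

Things in the scene. Friction and masses are not known exactly. Their poses are not given: they have to be found in the camera images.
- sealer: blue hand impulse sealer for film, fixed to the bench. Origin on the bench under its middle; x from its front (robot side) to its back, y along its 440 mm length to the control housing, z up. Housing: x -60..60, y 60..220 mm, flat deck 82 mm above the bench; on it (x = 0) the rocker at y = 95, the dial at y = 168 mm. The sealing arm is hinged at y = 40 and reaches to -y
- dial (a joint): time dial angle, rad, growing clockwise seen from above; 0 lowest setting, stop at 4.25. Clicks every 0.524 (settings 0, 0.524 .. 4.189, a dot on the deck for each); left within 0.2 of a setting it draws itself in. The green dot is the sixth setting, 2.618; the dial starts one to four clicks below. To turn it over a click takes about 0.04 N m (2 N of drag at the rim)
- dial_top (a point): centre of the dial's flat top, on its upright axis, 26.5 mm above the deck. Knurled black grip 42 mm across from 5 to 26 mm above the deck, on a skirt 51 mm across, 4.5 mm high. White line on top from axis to rim: in the sealer's frame 120 deg from +x towards +y at joint 0, -30 deg at the green dot. Dots are flush, 36.5 mm from the axis; the deck is clear to the rocker and the edges
- power (a joint): tilt of the red power rocker, rad: 0 off (front end raised), 0.36 on (front end down and level, back end raised). It snaps over past the middle and stays; needs about 4 N at its end
- power_on_end (a point): point to press: upper face of the rocker's front end, marked by a white bar, 12 mm towards the sealer's front from the rocker's pivot; 9.7 mm above the deck when off, 5.5 mm when on. Rocker 33 mm long (along the sealer's x), 24.5 mm wide, in a black bezel 42 x 32 mm and 3 mm high
- press (a joint): sealing arm: 0 raised (sprung open, grip end about 200 mm above the bench), 0.30 rad pressed down
- spool: loose spool of red ribbon lying flat, 76 mm across, 30 mm high; origin under its centre. Stays where it is
- jar: loose amber glass jar with a brass lid, 54 mm across, 85 mm high; origin under its centre. Stays where it is
- pliers: loose pliers with orange handles lying on the bench, about 170 mm long, 12 mm high; origin between the handles near the pivot, jaws towards its x. Stay where they are

How it is judged:
By the outcome, as a careful person would: the job done as asked, in the order asked, and still so for the second after the job is handed in, with the robot touching nothing.
It also fails if it takes over 51 s, if anything falls off the work surface, if the arm or the gripper's body presses on something with over 40 N, if the wrist force passes 120 N, or if a joint passes its speed limit or range.

## Working session

There is one attempt and no reset: what is moved stays moved. The work goes in short steps, Python scripts to look and compute and a tool call to move; the robot and the scene stay as the last step left them, time stands still between calls to the robot, and variables do not carry over. Pictures are saved under pics/ and viewed, about 8 in all and at most 12, crops included, and the job is handed in when it is done.

Besides the shell and the picture viewer there is one more tool, called as a command line: name --pt "numbers of a row" for each row, then --argument value for the rest. apply_moves: Moves the arm, as the interface text tells. Its arguments: {"type":"object","properties":{"moves":{"type":"array","items":{"type":"array","items":{"type":"number"}}}},"required":["moves"]}

```bash
mkdir -p pics; ls; python3 - <<'E'
from plant import manip
import cv2
s=manip.state();print(s, manip.tcp_to_tips)
for n in("top","side"):
    cv2.imwrite(f"pics/{n}0.png",manip.grab_frame(n));c=manip.calibration(n);print(n,c["mtx"].round(1).tolist(),c["T"].round(4).tolist())
E
```

```text
pics
{'time': 0.0, 'joint_pos': array([-1.44200138e+00,  5.33522461e-02,  1.61428416e+00,  2.61894330e-05,
        1.47598162e+00, -1.18981710e-01]), 'joint_vel': array([ 0.0004481 ,  0.00015736, -0.00016541,  0.00037034, -0.00039607,
        0.00055403]), 'joint_efforts': array([-4.01952420e-04, -3.93677616e+01, -3.70177853e+01, -4.10254358e-05,
        6.98913209e-03,  1.87740831e-06]), 'tool_pos': array([ 0.15321863, -0.60528371,  0.22407176]), 'tool_rot': array([ 0.08738314, -0.08737173,  0.70240313, -0.7009709 ]), 'contact_force': array([-0.16364641,  0.17361819,  0.50369973]), 'ft_torque': array([ 1.75302594e-02,  6.88312530e-05, -4.29821093e-02]), 'gripper_width': 1.0040315952456493} 0.019
top [[477.0, 0.0, 319.7], [0.0, 477.0, 197.1], [0.0, 0.0, 1.0]] [[0.0177, -0.9793, 0.2019, 0.2878], [-0.9998, -0.0165, 0.0077, 0.0183], [-0.0042, -0.202, -0.9794, 1.2488], [0.0, 0.0, 0.0, 1.0]]
side [[494.6, 0.0, 316.3], [0.0, 494.6, 195.3], [0.0, 0.0, 1.0]] [[0.9594, -0.1404, 0.2446, 0.2632], [-0.2821, -0.4832, 0.8288, -0.8207], [0.0018, -0.8642, -0.5032, 0.6214], [0.0, 0.0, 0.0, 1.0]]
```

View pics/top0.png

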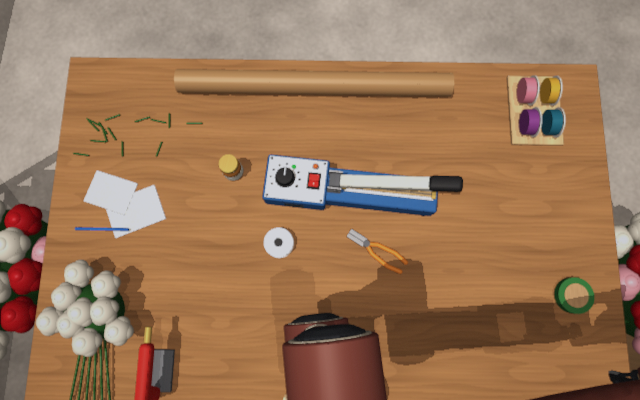

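View pics/side0.png

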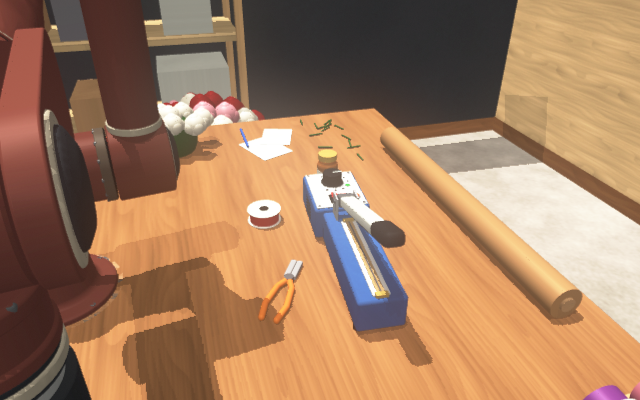

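```bash
cat > h.py <<'E'
import numpy as np, cv2
from plant import manip
def ray(n,u,v,z):
    c=manip.calibration(n);T=c["T"];d=T[:3,:3]@np.linalg.inv(c["mtx"])@[u,v,1];o=T[:3,3]
    return o+d*(z-o[2])/d[2]
def proj(n,p):
    c=manip.calibration(n);q=np.linalg.inv(c["T"])@np.append(p,1);q=c["mtx"]@q[:3];return q[:2]/q[2]
def crop(n,f,u0,v0,w,h,k,name):
    cv2.imwrite("pics/"+name,cv2.resize(f[v0:v0+h,u0:u0+w],None,fx=k,fy=k,interpolation=cv2.INTER_CUBIC))
E
python3 - <<'E'
from h import *
f=cv2.imread("pics/top0.png");g=cv2.imread("pics/side0.png")
a=cv2.resize(f[145:220,255:340],None,fx=7,fy=7,interpolation=cv2.INTER_CUBIC)
cv2.imwrite("pics/c0.png",a)
def blobs(n,im,lo,hi,roi,z):
    u0,v0,u1,v1=roi;m=cv2.inRange(cv2.cvtColor(im[v0:v1,u0:u1],cv2.COLOR_BGR2HSV),lo,hi)
    _,_,st,c=cv2.connectedComponentsWithStats(m)
    for s,cc in zip(st[1:],c[1:]):
        if s[4]>3: print(n,s.tolist(),(cc+[u0,v0]).round(1),ray(n,*(cc+[u0,v0]),z).round(4))
print("red");blobs("top",f,(0,150,80),(8,255,255),(255,145,340,220),.090)
print("green");blobs("top",f,(45,100,60),(85,255,255),(255,145,340,220),.082)
print("black");blobs("top",f,(0,0,0),(180,255,60),(270,160,302,195),.1)
print("blk side");blobs("side",g,(0,0,0),(180,255,60),(310,165,350,192),.1)
print("grn side");blobs("side",g,(45,80,50),(85,255,255),(310,165,370,215),.082)
print("deck");blobs("top",f,(0,0,150),(180,60,255),(262,150,332,212),.082)
print("spool",ray("top",278,242,.03),"jar",ray("top",228,162,.085),"pliers",ray("top",356,240,.01),ray("top",385,256,.01),'grip',ray("top",440,184,.2))
E
```

```text
red
top [53, 28, 12, 15, 135] [313.4 180. ] [0.5699 0.0439 0.09  ]
green
top [37, 20, 4, 3, 9] [293.7 166.1] [0.6073 0.0949 0.082 ]
black
top [6, 8, 19, 19, 247] [284.7 177.5] [0.5728 0.1151 0.1   ]
blk side
grn side
side [36, 19, 4, 2, 7] [347.3 184.4] [0.6061 0.0949 0.082 ]
deck
top [2, 5, 64, 49, 1959] [295.5 179.2] [0.5732 0.0894 0.082 ]
top [67, 20, 3, 2, 6] [330.  170.5] [0.5973 0.0028 0.082 ]
top [66, 37, 4, 2, 5] [329.8 187.2] [0.554  0.0027 0.082 ]
spool [0.41981966 0.13269357 0.03      ] jar [0.61446176 0.26133532 0.085     ] pliers [ 0.4306981  -0.06831112  0.01      ] [ 0.39052944 -0.14332771  0.01      ] grip [ 0.53867707 -0.24410764  0.2       ]
```

View pics/c0.png

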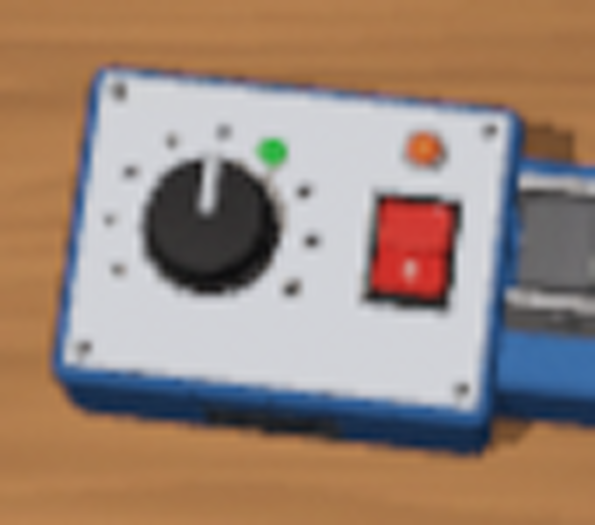

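The dial's white line (about (212,160) in the crop) points along the sealer's +x. That is the fifth setting, one click short of the green dot at (272,152). The raised front end of the rocker, with its white bar, is at (410,270).

```bash
python3 - <<'E'
from h import *
from scipy.spatial.transform import Rotation as R
S=np.array([ray("top",255+(u)/7,145+v/7,.082)[:2] for u,v in [(119,91),(490,130),(83,348),(461,390)]])
c=S.mean(0);print(S.round(4),c)
ey=(S[0]+S[2]-S[1]-S[3]);ex=(S[0]+S[1]-S[2]-S[3])
print("len",np.linalg.norm(ey)/2,np.linalg.norm(ex)/2)
yy=np.arctan2(-ey[0],ey[1]);yx=np.arctan2(ex[1],ex[0]);yaw=(yy+yx)/2;print("yaw",np.degrees([yy,yx,yaw]))
Rm=np.array([[np.cos(yaw),-np.sin(yaw)],[np.sin(yaw),np.cos(yaw)]])
P=lambda x,y:c+Rm@[x,y-.140]
for n,p in dict(dial=(0,.168),rocker=(0,.095),on_end=(-.012,.095),origin=(0,0),green=(.0365*np.cos(np.radians(-30)),.168+.0365*np.sin(np.radians(-30)))).items(): print(n,P(*p).round(4))
print("dial by line end",ray("top",255+205/7,145+212/7,.1085))
print("rocker px",ray("top",313.4,180,.090))
g=cv2.imread("pics/side0.png")
for p in [(*P(0,.168),.1085),(*P(-.012,.095),.0917)]:print(proj("side",p),proj("top",p))
s=manip.state();q=s["tool_rot"];print(R.from_quat(q,scalar_first=True).as_matrix().round(3))
E
```

```text
[[0.6277 0.1506]
 [0.6152 0.0157]
 [0.5321 0.1599]
 [0.5191 0.0246]] [0.57354028 0.08769724]
len 0.13572564631226156 0.09626762591229185
yaw [-5.38323493 -5.39306192 -5.38814842]
dial [0.5762 0.1156]
rocker [0.5693 0.0429]
on_end [0.5574 0.044 ]
origin [ 0.5604 -0.0517]
green [0.6059 0.0944]
dial by line end [0.57622954 0.11565541 0.1085    ]
rocker px [0.56997902 0.04405764 0.09      ]
[332.01923823 171.6221325 ] [284.31811437 175.30985929]
[333.83354576 194.62579604] [313.29891439 184.76056256]
[[-0.969 -0.     0.245]
 [-0.245  0.002 -0.969]
 [-0.    -1.    -0.002]]
```

apply_moves --pt "1 0 -30 0 0 6.5 0" --pt "1 0 -30 0 0 6.5 0" --pt "1 0 -30 0 0 6.6 0" --pt "1 -20 0 -40 0 0 0" --pt "1 -20 0 -40 0 0 0" --pt "1 -20 0 -40 0 0 0" --pt "1 -20 0 -40 0 0 0" --pt "1 -20 0 -40 0 0 0" --pt "1 -20 0 -40 0 0 0" --pt "1 -20 0 -40 0 0 0" --pt "1 -20 0 -40 0 0 0" --pt "1 -20 0 -40 0 0 0" --pt "1 -20 0 -40 0 0 0" --pt "1 -20 0 -40 0 0 0" --pt "1 -20 0 -40 0 0 0" --pt "1 -20 0 -40 0 0 0" --pt "1 -20 0 -40 0 0 0" --pt "1 -20 0 -40 0 0 0" --pt "1 -20 0 -40 0 0 0"

```text
time: 2.0
tool_pos: [0.5326, 0.003, 0.3148]
tool_rot: [0.033, -0.033, -0.706, 0.706]
contact_force: [0.7, -1.0, 0.3]
gripper_width: -0.001
```

```bash
cat > rem.py <<'E'
import sys
from h import *
from scipy.spatial.transform import Rotation as R
s=manip.state();M=R.from_quat(s["tool_rot"],scalar_first=True).as_matrix()
t=np.array([float(a) for a in sys.argv[1:4]])  # target of tips
tip=s["tool_pos"]+M[:,1]*manip.tcp_to_tips
print("t",s["time"],"tip",tip.round(4),"w",s["gripper_width"],"F",s["contact_force"].round(2),"M",s["ft_torque"].round(3))
print("x heading",np.degrees(np.arctan2(M[1,0],M[0,0])).round(2),"ydir",M[:,1].round(3),"tool shift mm",(M.T@(t-tip)*1e3).round(1), "tips",manip.tcp_to_tips)
E
python3 rem.py .5534 .0444 .12
```

```text
t 2.0 tip [0.5326 0.003  0.2958] w -0.0006865668868038391 F [ 0.74 -1.02  0.33] M [-0.036 -0.059  0.021]
x heading 174.62 ydir [-0. -0. -1.] tool shift mm [-16.9 175.8 -43.2] tips 0.019
```

apply_moves --pt "1 -17 0 -43 0 0 0" --pt "1 0 0 0 0 0 0" --pt "1 0 45 0 0 0 0" --pt "1 0 45 0 0 0 0" --pt "1 0 45 0 0 0 0" --pt "1 0 40 0 0 0 0" --pt "1 0 0 0 0 0 0" --pt "1 0 0 0 0 0 0"

```text
time: 2.8
tool_pos: [0.5527, 0.042, 0.1403]
tool_rot: [0.034, -0.033, -0.706, 0.706]
contact_force: [0.3, -0.1, -0.3]
gripper_width: -0.002
```

```bash
python3 rem.py .5534 .0444 .0875
```

```text
t 2.8 tip [0.5527 0.042  0.1213] w -0.002098686199830071 F [ 0.3  -0.08 -0.26] M [-0.04   0.017 -0.018]
x heading 174.57 ydir [-0.001 -0.    -1.   ] tool shift mm [-0.5 33.8 -2.5] tips 0.019
```

apply_moves --pt "1 0 12 -2.5 0 0 0" --pt "1 0 11 0 0 0 0" --pt "1 0 3 0 0 0 0" --pt "1 0 2 0 0 0 0" --pt "1 0 2 0 0 0 0"

```text
time: 3.3
tool_pos: [0.5536, 0.0448, 0.1106]
tool_rot: [0.033, -0.034, -0.706, 0.706]
contact_force: [-0.7, 0.0, -0.3]
gripper_width: 0.001
```

apply_moves --pt "1 0 2 0 0 0 0" --pt "1 0 1 0 0 0 0"

```text
time: 3.5
tool_pos: [0.5534, 0.0448, 0.1073]
tool_rot: [0.033, -0.033, -0.706, 0.706]
contact_force: [-0.8, 0.2, -0.9]
gripper_width: 0.004
```

apply_moves --pt "1 0 1 0 0 0 0" --pt "1 0 0 0 0 0 0"

```text
time: 3.7
tool_pos: [0.5533, 0.0448, 0.1062]
tool_rot: [0.033, -0.033, -0.706, 0.706]
contact_force: [0.4, 0.4, -0.4]
gripper_width: -0.001
```

apply_moves --pt "1 0 1 0 0 0 0" --pt "1 0 0 0 0 0 0"

```text
time: 3.9
tool_pos: [0.5533, 0.0448, 0.1052]
tool_rot: [-0.033, 0.033, 0.706, -0.706]
contact_force: [0.4, 0.6, -0.3]
gripper_width: -0.002
```

apply_moves --pt "1 0 1 0 0 0 0" --pt "1 0 0 0 0 0 0"

```text
time: 4.1
tool_pos: [0.5533, 0.0448, 0.1042]
tool_rot: [-0.033, 0.033, 0.706, -0.706]
contact_force: [-0.2, 0.5, -0.1]
gripper_width: -0.003
```

```bash
python3 - <<'E'
from h import *
f=manip.grab_frame("side");crop("side",f,280,130,110,90,7,"c1.png")
E
```

```text
(no output)
```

View pics/c1.png

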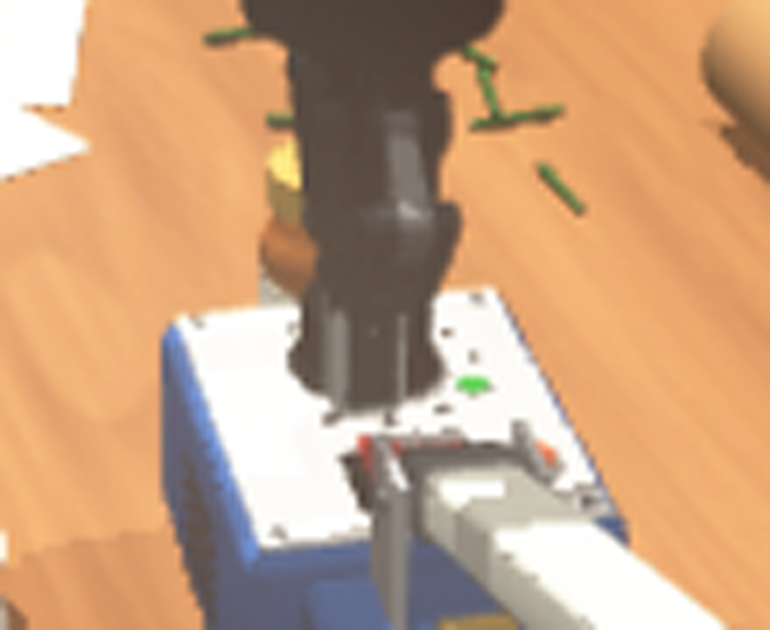

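Tips appear to end near crop (370,405), still above the rocker (red at (365,445)), and there is no contact force yet. I'll keep descending in small steps.

apply_moves --pt "1 0 1.5 0 0 0 0" --pt "1 0 0 0 0 0 0"

```text
time: 4.35
tool_pos: [0.5532, 0.0448, 0.1025]
tool_rot: [-0.033, 0.033, 0.706, -0.706]
contact_force: [-0.2, 0.1, -0.3]
gripper_width: -0.001
```

apply_moves --pt "1 0 1.5 0 0 0 0" --pt "1 0 0 0 0 0 0"

```text
time: 4.55
tool_pos: [0.5532, 0.0448, 0.101]
tool_rot: [-0.033, 0.033, 0.706, -0.706]
contact_force: [0.6, -0.4, 0.6]
gripper_width: -0.0
```

```bash
python3 - <<'E'
from h import *
print(manip.state()["contact_force"],manip.state()["tool_pos"])
f=manip.grab_frame("side");g=manip.grab_frame("top")
a=cv2.resize(f[160:220,300:370],None,fx=6,fy=6,interpolation=cv2.INTER_CUBIC)
b=cv2.resize(g[150:210,260:330],None,fx=6,fy=6,interpolation=cv2.INTER_CUBIC)
for p,c in [((.5534,.0444,.0852),(255,0,255)),((.5534,.0444,.0952),(255,255,0))]:
    u=(proj("side",p)-[300,160])*6;cv2.circle(a,tuple(int(i) for i in u),3,c,-1)
cv2.imwrite("pics/c2.png",cv2.hconcat([a,b]))
E
```

```text
[ 0.58758039 -0.41452172  0.55623792] [0.55315968 0.04483786 0.10104041]
```

View pics/c2.png

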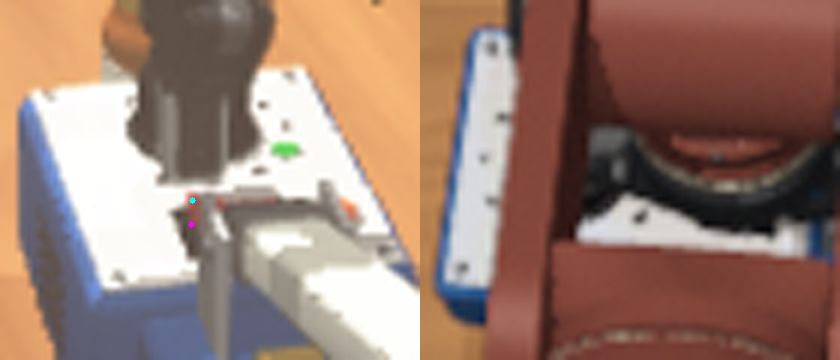

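The tips now end near pixel (332,190). The white deck is still visible between them and the rocker, so they stand about 15 mm above its face. The quoted tip distance doesn't match the shut gripper, so I'll continue by touch.

apply_moves --pt "1 0 2 0 0 0 0" --pt "1 0 1.5 0 0 0 0" --pt "1 0 0 0 0 0 0"

```text
time: 4.95
tool_pos: [0.5531, 0.0449, 0.0974]
tool_rot: [-0.034, 0.033, 0.706, -0.706]
contact_force: [-0.1, -0.2, 0.1]
gripper_width: 0.003
```

apply_moves --pt "1 0 1.5 0 0 0 0" --pt "1 0 1 0 0 0 0" --pt "1 0 0 0 0 0 0"

```text
time: 5.25
tool_pos: [0.5532, 0.0448, 0.0951]
tool_rot: [-0.033, 0.033, 0.706, -0.706]
contact_force: [-0.4, -0.9, -0.1]
gripper_width: 0.0
```

apply_moves --pt "1 0 1 0 0 0 0" --pt "1 0 1 0 0 0 0" --pt "1 0 0 0 0 0 0"

```text
time: 5.55
tool_pos: [0.5532, 0.0448, 0.0931]
tool_rot: [0.033, -0.033, -0.706, 0.706]
contact_force: [-0.4, 0.8, 0.9]
gripper_width: 0.001
```

apply_moves --pt "1 0 1 0 0 0 0" --pt "1 0 0 0 0 0 0"

```text
time: 5.75
tool_pos: [0.5533, 0.0449, 0.0922]
tool_rot: [-0.033, 0.033, 0.706, -0.706]
contact_force: [-0.3, 0.5, -0.4]
gripper_width: 0.001
```

apply_moves --pt "1 0 1 0 0 0 0" --pt "1 0 0 0 0 0 0"

```text
time: 5.95
tool_pos: [0.5532, 0.0448, 0.0911]
tool_rot: [0.033, -0.033, -0.706, 0.706]
contact_force: [-0.4, 0.6, -0.1]
gripper_width: 0.0
```

```bash
python3 - <<'E'
from h import *
s=manip.state();print(s["contact_force"],s["tool_pos"])
f=manip.grab_frame("side")
a=cv2.resize(f[150:220,290:380],None,fx=8,fy=8,interpolation=cv2.INTER_CUBIC)
cv2.imwrite("pics/c3.png",a)
E
```

```text
[-0.39153208  0.56494305 -0.06548025] [0.55321854 0.04482413 0.09113553]
```

View pics/c3.png

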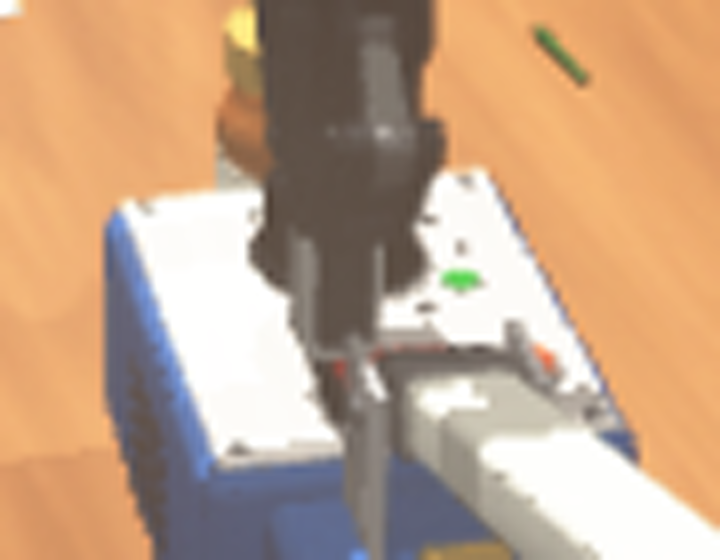

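Tips now end at about (332,194), nearly touching the rocker.

apply_moves --pt "1 0 1 0 0 0 0" --pt "1 0 0 0 0 0 0"

```text
time: 6.2
tool_pos: [0.5532, 0.0449, 0.0901]
tool_rot: [0.033, -0.033, -0.706, 0.706]
contact_force: [0.2, 0.2, -0.5]
gripper_width: -0.002
```

apply_moves --pt "1 0 1 0 0 0 0" --pt "1 0 0 0 0 0 0"

```text
time: 6.4
tool_pos: [0.5532, 0.0449, 0.0891]
tool_rot: [-0.033, 0.033, 0.706, -0.706]
contact_force: [0.1, -0.4, -0.2]
gripper_width: -0.002
```

apply_moves --pt "1 0 1 0 0 0 0" --pt "1 0 0 0 0 0 0"

```text
time: 6.6
tool_pos: [0.5532, 0.0448, 0.0881]
tool_rot: [-0.033, 0.033, 0.706, -0.706]
contact_force: [0.6, -0.5, 0.2]
gripper_width: 0.0
```

apply_moves --pt "1 0 1 0 0 0 0" --pt "1 0 0 0 0 0 0"

```text
time: 6.8
tool_pos: [0.5534, 0.0448, 0.0873]
tool_rot: [-0.033, 0.033, 0.706, -0.706]
contact_force: [0.1, -0.4, -0.1]
gripper_width: -0.002
```

apply_moves --pt "1 0 1 0 0 0 0" --pt "1 0 0 0 0 0 0"

```text
time: 7.0
tool_pos: [0.5533, 0.0448, 0.0866]
tool_rot: [0.033, -0.033, -0.706, 0.706]
contact_force: [-1.1, 0.6, 3.1]
gripper_width: -0.001
```

apply_moves --pt "1 0 1 0 0 0 0" --pt "1 0 0 0 0 0 0"

```text
time: 7.2
tool_pos: [0.5531, 0.0449, 0.0851]
tool_rot: [-0.033, 0.033, 0.706, -0.706]
contact_force: [-0.1, 0.1, 1.6]
gripper_width: -0.001
```

```bash
python3 rem.py .5534 .0444 .0875; python3 - <<'E'
from h import *
s=manip.state();print(s["joint_efforts"].round(2))
f=manip.grab_frame("side")
a=cv2.resize(f[150:220,290:380],None,fx=8,fy=8,interpolation=cv2.INTER_CUBIC)
cv2.imwrite("pics/c4.png",a)
E
```

```text
t 7.2 tip [0.5531 0.0449 0.0661] w -0.0010195792985332275 F [-0.08  0.12  1.64] M [-0.074  0.194 -0.02 ]
x heading 174.6 ydir [-0.  0. -1.] tool shift mm [ -0.3 -21.4   0.5] tips 0.019
[-1.00e-01 -3.40e+01 -3.37e+01 -1.00e-02 -2.60e-01 -0.00e+00]
```

View pics/c4.png

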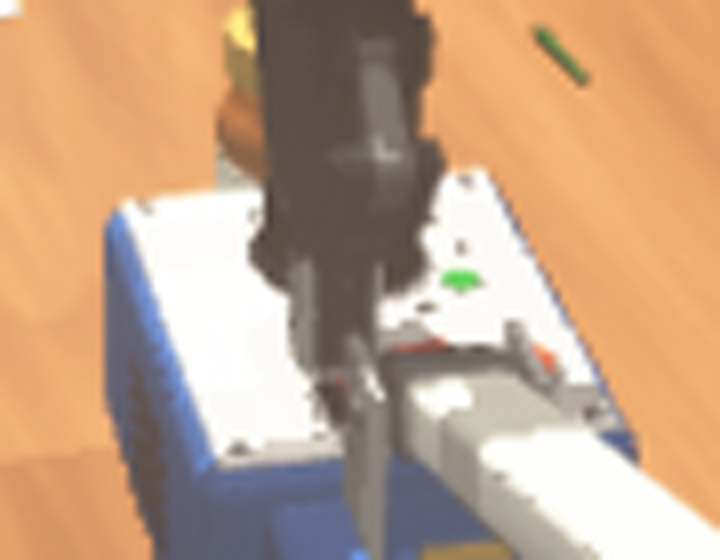

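Contact began at TCP z ≈ 0.0868, and the force fell from 3.1 to 1.6 N, so the rocker is going over. I'll press to the bottom.

apply_moves --pt "1 0 1 0 0 0 0" --pt "1 0 0 0 0 0 0"

```text
time: 7.45
tool_pos: [0.5532, 0.0448, 0.0838]
tool_rot: [-0.033, 0.033, 0.706, -0.706]
contact_force: [0.1, 0.1, 0.4]
gripper_width: 0.004
```

apply_moves --pt "1 0 1 0 0 0 0" --pt "1 0 0 0 0 0 0"

```text
time: 7.65
tool_pos: [0.5532, 0.0448, 0.083]
tool_rot: [0.033, -0.033, -0.706, 0.706]
contact_force: [0.6, -0.7, 0.7]
gripper_width: 0.001
```

apply_moves --pt "1 0 1 0 0 0 0" --pt "1 0 0 0 0 0 0"

```text
time: 7.85
tool_pos: [0.5532, 0.0448, 0.0821]
tool_rot: [-0.033, 0.033, 0.706, -0.706]
contact_force: [-0.2, -0.3, -0.6]
gripper_width: -0.004
```

apply_moves --pt "1 0 1 0 0 0 0" --pt "1 0 0 0 0 0 0"

```text
time: 8.05
tool_pos: [0.5535, 0.0448, 0.0815]
tool_rot: [-0.033, 0.033, 0.706, -0.706]
contact_force: [-0.9, 0.6, 1.6]
gripper_width: -0.001
```

apply_moves --pt "1 0 1 0 0 0 0" --pt "1 0 0 0 0 0 0"

```text
time: 8.25
tool_pos: [0.5536, 0.0448, 0.0815]
tool_rot: [0.033, -0.033, -0.706, 0.706]
contact_force: [-2.9, -0.6, 6.9]
gripper_width: -0.001
```

The rocker is bottomed (6.9 N at TCP z 0.0815, so the effective tip is about 6 mm above the reported TCP). Next I lift and go over the dial.

apply_moves --pt "1 0 -30 0 0 0 0" --pt "1 0 -30 0 0 0 0" --pt "1 -8 0 -36.5 0 0 0" --pt "1 -8 0 -36 0 0 0" --pt "1 0 0 0 0 0 0" --pt "1 0 20 0 0 0 0" --pt "1 0 10 0 0 0 0" --pt "1 0 0 0 0 0 0"

```text
time: 9.05
tool_pos: [0.5742, 0.115, 0.1076]
tool_rot: [0.035, -0.032, -0.706, 0.707]
contact_force: [-0.6, 0.0, -0.1]
gripper_width: -0.001
```

```bash
python3 rem.py .5762 .1156 .0835; python3 - <<'E'
from h import *
f=manip.grab_frame("side")
a=cv2.resize(f[140:215,290:380],None,fx=8,fy=8,interpolation=cv2.INTER_CUBIC)
cv2.imwrite("pics/c5.png",a)
E
```

```text
t 9.05 tip [0.5741 0.115  0.0886] w -0.0010091305910840457 F [-0.61  0.01 -0.13] M [-0.001  0.031  0.018]
x heading 174.58 ydir [-0.005 -0.    -1.   ] tool shift mm [-2.1  5.1 -0.8] tips 0.019
```

View pics/c5.png

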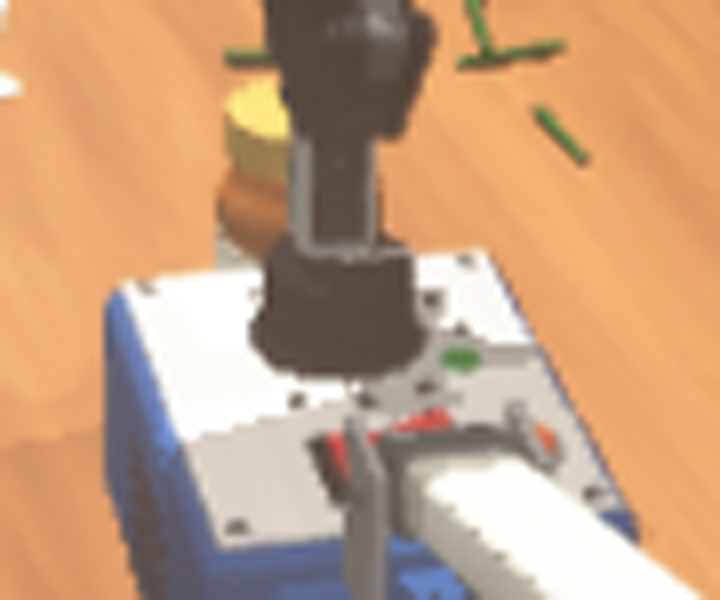

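The rocker's back end is now raised (red edge at crop (430,420)) and its front is down, so it is on. The tip is over the dial at about crop (337,250). Next I press down.

apply_moves --pt "1 -2 3 -0.8 0 0 0" --pt "1 0 1 0 0 0 0" --pt "1 0 1 0 0 0 0" --pt "1 0 0 0 0 0 0"

```text
time: 9.5
tool_pos: [0.5783, 0.116, 0.1055]
tool_rot: [-0.033, 0.033, 0.706, -0.706]
contact_force: [0.5, -0.3, -0.3]
gripper_width: 0.002
```

apply_moves --pt "1 0 1 0 0 0 0" --pt "1 0 1 0 0 0 0" --pt "1 0 0 0 0 0 0"

```text
time: 9.8
tool_pos: [0.578, 0.1161, 0.1031]
tool_rot: [0.033, -0.033, -0.706, 0.706]
contact_force: [0.2, 0.3, 0.5]
gripper_width: -0.002
```

apply_moves --pt "1 1.8 0 0.4 0 0 0" --pt "1 0 1 0 0 0 0" --pt "1 0 1 0 0 0 0" --pt "1 0 0 0 0 0 0"

```text
time: 10.2
tool_pos: [0.5763, 0.1159, 0.1025]
tool_rot: [0.033, -0.033, -0.706, 0.706]
contact_force: [-4.0, -0.5, 5.9]
gripper_width: -0.002
```

apply_moves --pt "1 0 1 0 0 0 0" --pt "1 0 1 0 0 0 0" --pt "1 0 0 0 0 0 0"

```text
time: 10.5
tool_pos: [0.5764, 0.116, 0.1024]
tool_rot: [0.033, -0.033, -0.706, 0.706]
contact_force: [-7.6, -0.7, 13.8]
gripper_width: -0.0
```

apply_moves --pt "1 0 1 0 0 0 0" --pt "1 0 0 0 0 5 0" --pt "1 0 0 0 0 5 0" --pt "1 0 0 0 0 0 0"

```text
time: 10.9
tool_pos: [0.5774, 0.1161, 0.1024]
tool_rot: [-0.094, 0.096, 0.701, -0.701]
contact_force: [-7.3, 1.0, 15.8]
gripper_width: 0.0
```

```bash
python3 rem.py .5762 .1156 .0835
```

```text
t 10.9 tip [0.5774 0.1161 0.0834] w 0.00028342799534237265 F [-7.34  0.96 15.84] M [-0.08   1.34   0.061]
x heading 164.53 ydir [ 0.002  0.    -1.   ] tool shift mm [ 1.1 -0.1  0.8] tips 0.019
```

apply_moves --pt "1 0 0 0 0 5 0" --pt "1 0 0 0 0 5 0" --pt "1 0 0 0 0 6 0" --pt "1 0 0 0 0 6 0" --pt "1 0 0 0 0 0 0"

```text
time: 11.4
tool_pos: [0.5782, 0.116, 0.1024]
tool_rot: [-0.226, 0.229, 0.67, -0.669]
contact_force: [-5.0, 0.3, 14.6]
gripper_width: -0.003
```

```bash
python3 rem.py .5762 .1156 .0835
```

```text
t 11.4 tip [0.5783 0.116  0.0834] w -0.003157304024349908 F [-5.    0.32 14.63] M [-0.088  0.837 -0.05 ]
x heading 142.5 ydir [ 0.004  0.    -1.   ] tool shift mm [ 1.4 -0.1  1.6] tips 0.019
```

apply_moves --pt "1 0 -20 0 0 0 0" --pt "1 0 -40 0 0 0 0" --pt "1 0 -45 0 0 0 0" --pt "1 0 -40 0 0 0 0" --pt "1 45 0 0 0 0 0" --pt "1 45 0 0 0 0 0" --pt "1 45 0 0 0 0 0" --pt "1 45 0 0 0 0 0" --pt "1 0 0 0 0 0 0"

```text
time: 12.3
tool_pos: [0.4302, 0.2276, 0.2434]
tool_rot: [-0.225, 0.225, 0.671, -0.67]
contact_force: [-0.5, 0.2, 0.3]
gripper_width: -0.002
```

```bash
python3 - <<'E'
from h import *
f=manip.grab_frame("top");g=manip.grab_frame("side");cv2.imwrite("pics/top1.png",f);cv2.imwrite("pics/side1.png",g)
a=cv2.resize(f[145:220,255:340],None,fx=5,fy=5,interpolation=cv2.INTER_CUBIC)
b=cv2.resize(g[145:220,290:365],None,fx=5,fy=5,interpolation=cv2.INTER_CUBIC)
cv2.imwrite("pics/c6.png",cv2.hconcat([a,b]))
E
```

```text
(no output)
```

View pics/c6.png

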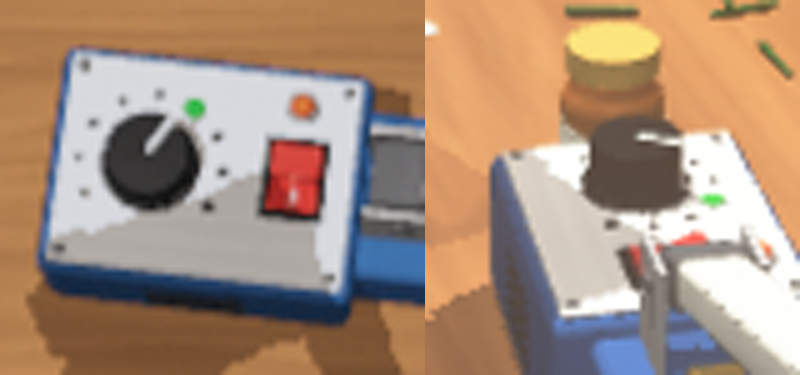

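The line now runs from crop (150,152) to (180,117), towards the green dot at (195,108), and the rocker's back end is up. One numeric check before handing in.

```bash
python3 - <<'E'
from h import *
f=cv2.imread("pics/top1.png");f0=cv2.imread("pics/top0.png");s0=cv2.imread("pics/side0.png");s1=cv2.imread("pics/side1.png")
D=np.array([.5762,.1156])
for im in(f0,f):
    g=cv2.cvtColor(im,cv2.COLOR_BGR2GRAY)
    P=[]
    for v in range(160,195):
        for u in range(270,302):
            p=ray("top",u,v,.1085)[:2]
            r=np.linalg.norm(p-D)
            if .005<r<.017 and g[v,u]>90:P.append(np.append(p-D,g[v,u]))
    P=np.array(P);m=np.average(P[:,:2],axis=0,weights=P[:,2])
    print("line angle in sealer frame",np.degrees(np.arctan2(m[1],m[0]))+5.39,len(P))
def cen(im,roi,lo,hi):
    u0,v0,u1,v1=roi;m=cv2.inRange(cv2.cvtColor(im[v0:v1,u0:u1],cv2.COLOR_BGR2HSV),lo,hi);M=cv2.moments(m,True)
    return M["m10"]/M["m00"]+u0,M["m01"]/M["m00"]+v0
for n,a,b,roi,lo,hi in [("jar",s0,s1,(310,140,345,170),(20,120,100),(35,255,255)),("pliers",s0,s1,(250,255,310,325),(8,180,120),(18,255,255)),("spool",s0,s1,(240,195,290,235),(0,150,60),(6,255,255)),("pliers top",f0,f,(340,220,420,280),(8,190,150),(16,255,255))]:
    print(n,cen(a,roi,lo,hi),cen(b,roi,lo,hi))
s=manip.state();print(s["contact_force"].round(1),s["joint_vel"].round(3))
E
```

```text
line angle in sealer frame 5.481128158279944 12
line angle in sealer frame -21.21957813115173 14
jar (327.76, 152.93333333333334) (327.1949152542373, 153.0593220338983)
pliers (272.3986013986014, 306.63286713286715) (277.32710280373834, 302.4299065420561)
spool (259.1388888888889, 221.91666666666666) (262.96363636363634, 221.06060606060606)
pliers top (387.7443181818182, 257.67045454545456) (386.65625, 255.5859375)
[ 0.  -0.5  0.9] [-0.033  0.025 -0.021 -0.004  0.    -0.001]
```

```bash
python3 - <<'E'
from h import *
f=manip.grab_frame("top");g=manip.grab_frame("side")
a=cv2.resize(f[150:290,210:470],(780,420),interpolation=cv2.INTER_CUBIC)
s0=cv2.imread("pics/side0.png")
b=cv2.hconcat([x[190:330,235:430] for x in (s0,g)]);b=cv2.resize(b,(780,int(140*780/390)))[:180+100]
cv2.imwrite("pics/c7.png",cv2.resize(cv2.vconcat([a,b]),None,fx=.85,fy=.85))
E
```

```text
(no output)
```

View pics/c7.png

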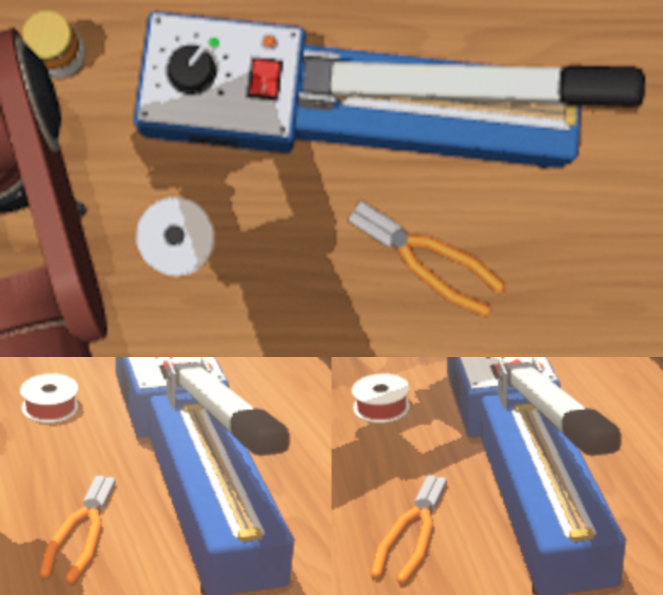

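The spool, pliers and sealing arm sit at the same pixels before and after; only the shadows moved, and that had shifted the colour masks. The line points at the green dot, the rocker is on and the hand is clear to the left.

```bash
python3 -c "
from plant import manip
print(manip.job_done(),manip.state()['time'])"
```

```text
the job is handed in; nothing more can be done
the job is handed in; nothing more can be done
```

The sealer is switched on and its dial is set to the green dot. I handed the job in at about 12.5 s of the 51 s limit; no verdict was given.

- **Rocker:** I pressed the raised front end with the shut fingertips until it snapped over and bottomed at about 7 N. Later pictures show its back end raised.
- **Dial:** I pressed the shut fingertips on its flat top with about 15 N and turned them 32° clockwise, without pinching. That was one click, from the fifth setting to the sixth. The close-up shows the white line pointing at the green dot.
- **Rest of the scene:** The sealing arm is still up. The spool and pliers look unmoved in the before-and-after pictures, and the jar's lid stayed within 1 pixel. The hand is well clear, with contact force about zero.

Three checks disagreed:
- **Fingertip distance:** The quoted 19 mm from TCP to fingertips did not hold for the shut fingers. Contact came with the tips about 6 mm behind the reported TCP, so I made both contacts by force instead.
- **Line angle:** The coarse measurement in the picture gave −21° instead of −30°. It had also read +5° at the start where 0° was expected, so it is biased. The change was about 27°, which is well within the range where the dial draws itself in.
- **Colour masks:** The mask centres for the spool and pliers shifted by 2 to 6 pixels. I put this down to the arm's shadow, because the objects themselves look unmoved.

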